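# Push the empty tin through the recycling bin's self-closing flap

### The arm

A 6-joint arm with a two-finger parallel gripper is mounted at the origin on the work surface. World frame = base frame: x ahead of the robot, y to its left, z up, the work surface at z = 0. Lengths are in m, angles in rad, forces in N, time in s.
With the tool pointing down it reaches from about 0.35 to 0.775 m from the base axis. Payload 7.3 kg.
Tool frame: the origin (TCP) lies at the very end of the fingers, on their centre line; the grasp point (between the pads) lies 19 mm behind it (robot.pinch_z is the distance from the TCP to the grasp point, in m); z points along the fingers, y is the line along which they close (so a half turn about z gives the same grasp; the last joint's range is limited). The gripper opens to 92 mm and grips with 3 to 60 N. Pads are 19 mm wide; open, the fingers measure 130 mm over their backs; the gripper's body (75 mm by 190 mm) begins 47 mm behind the grasp point.
Start: joints at [1.079, 0.342, 1.524, -0, 1.275, -0.146], TCP at [0.178, 0.494, 0.197] pointing down, gripper open.
Joint ranges: [-2.53, 2.53], [-0.77, 2.02], [0.04, 2.7], [-1, 4.14], [0.28, 2.66], [-3.11, 3.11]. Speed limits (rad/s): [2.57, 2.57, 3.14, 3.14, 3.14, 3.14].

### API

Orientations are given as [roll, pitch, yaw] about the fixed x, y, z axes, in that order (R = Rz(yaw) Ry(pitch) Rx(roll)).
In Python, from cell import robot gives the robot as it stands.
- The arm moves only by the tool move_arm, never from a script. Its argument "motion" is a list of rows, each a list of 6 numbers: the shift along the tool's x, y, z in units of 0.1 m (1.0 is 0.1 m), then the turn, a rotation vector about the tool's x, y, z in units of pi rad (1.0 is pi rad). In form: [[dx, dy, dz, rx, ry, rz], ...]. A call has 1 to 12 rows; each row is the pose to reach, as a shift and turn from the pose commanded when the call began, along the tool's axes at that moment, turning the shorter way round; what a row does not reach only later rows make up. A row lasts 1/8 s, in which the tool goes at most 62.5 mm and 10.7 degrees, less where a joint would pass 70% of its speed; a pose out of reach is approached as far as the arm can. A call with a number of a shift or a turn outside -1 to 1 is refused whole. A call with a gripper value outside its range is refused whole. "fingers" is the opening, from -1 (shut) to 1 (fully open), set as the call begins (left out, the last holds). The fingers move at their own pace and stop on an object; "newtons" is the grip in N (left out, the last holds). Time passes only in rows, so rows that repeat a pose let the fingers close. It gives the time, the measured TCP pose, the force, the opening and the grip force at its end, in the units of the state.
- robot.observe(): the state, without advancing time (a new reading comes with each control period).
- robot.read_camera(name): name is "side" or "top"; returns a dict with "image" (384x512x3 uint8, red, green, blue), "range_z" (384x512 float32, m along the optical axis (not along the pixel's ray), 0 where there is no reading), "vfov" (degrees; the focal length in pixels is half the picture's height over the tangent of half this angle, whatever the lens; pixels are square), "cx", "cy" (the principal point, pixels), "extrinsics" (4x4, takes a point from camera to world coordinates). Camera axes: x right, y up, looking along -z (the intrinsics and any distortion apply to the point x, -y, -z); pixel columns grow to the right and rows downward; lengths in m; the calibration is good to about 2 mm. A picture is of the moment at which its call begins.
- robot.hand_in(): hands the job in; it is judged then, once.
The state is a dict: "time": time; "qpos": joint angles; "qvel": joint speeds; "joint_efforts": joint torques, N m; "tool_pos": TCP position; "tool_rot": TCP orientation; "contact_force": force on the tool from outside, world axes, zero at the start; "torque": the same for the moment, N m; "opening": finger opening in m; "grip_force": force on a finger pad.
Only numpy, scipy, OpenCV 4.12 (cv2) and the standard library are available. Lean on these libraries where they do the work, as an engineer would, in place of code of your own. Each camera call takes 0.05 s, during which the arm holds its last target. There are 200 camera calls.

### The job

Throw away the empty round tin that stands on top of the recycling bin: with one finger push the slanting plate beside the rails forward so that the self-closing flap swings well open while the tin is still on the deck, and while that finger still holds the flap open, push the tin forward between the rails with the other finger until it drops into the bin. Only push the tin, never lift it or slide it onto the shut flap; then back away so that the flap closes, and leave everything else where it stands.

Things in the scene. Friction and masses are not known exactly. Their poses are not given: they have to be found in the camera images.
- bin: White fixed recycling bin, 285 (x) x 230 (y) x 130 mm tall, hollow, inner floor at z = 6 mm. Origin on the counter, straight below the middle of the flap's hinge line; x is the way the tin must go (away from the robot), y left, z up. Flat deck on top at z = 130 mm, from x = -185 to 100, y = -115 to 115 mm. Opening in the deck: x = 0 to 82, y = -38 to 38 mm, filled by the flap.
- rail_mouth (a point): Point on the deck midway between the flared ends of two steel guide rails, at bin x = -130, y = 0, z = 130 mm. The rails are 10 mm high and lead the tin to the flap: about 96 mm apart here, narrowing to 68 mm (y = +-34) at x = -55 mm, then straight to the hinge line at x = 0.
- flap (a joint): Self-closing flap: level steel leaf, 76 mm long (x), 70 mm wide (y), flush in the deck, hinged along its near edge at bin x = 0, z = 130 mm. 0 = shut; grows (rad) as the leaf swings down into the bin, up to 2.1. A spring shuts it (about 0.08 N m when shut, 0.17 N m at 2 rad); the tin's weight alone does not open it.
- plate_foot (a point): Flat steel plate in one piece with the flap, left of the tin's lane: y = 45 to 105 mm, 4 mm thick, reaching 70 mm from the hinge line. This point: its foot on the hinge line (bin 0, 75, 130 mm); axes turn with the flap, as the bin's when shut. Shut, it leans towards the robot, 50 degrees above the deck. Push its robot-side face in +x: it tips forward and the leaf goes down by the same angle (upright = 0.7 rad).
- plate_top (a point): Middle of the push plate's free top edge; with the flap shut at bin x = -45, y = 75 mm, 54 mm above the deck. The plate can tip forward until it is 10 degrees above the deck beyond the hinge line.
- tin: Empty round aluminium tin, 56 mm across, 38 mm tall, about 50 g, standing upright on the deck at the mouth of the rails, 85 to 125 mm before the hinge line. Origin at the centre of its underside.
- jam_jar: amber glass jam jar, 44 mm across, 60 mm tall, standing on the bin's deck to the right of the flap. Bystander: leave alone. Origin at the centre of its underside.
- spice_pot: small glass spice pot with a black cap, 38 mm across, 50 mm tall, standing on the right of the bin's deck. Bystander: leave alone. Origin at the centre of its underside.
- mug: white mug, 76 mm across, 85 mm tall, on the counter to the left of the bin. Bystander: leave alone. Origin at the centre of its underside.
- bottle: green glass bottle, 60 mm across, 160 mm tall, on the counter to the right of the bin. Bystander: leave alone. Origin at the centre of its underside.
- bowl: blue bowl, 110 mm across, 50 mm tall, on the counter to the right of the bin. Bystander: leave alone. Origin at the centre of its underside.
- tea_box: cardboard tea box, 60 x 110 x 75 mm, on the counter beyond the bin. Bystander: leave alone. Origin at the centre of its underside.
- salt: white salt shaker with a steel cap, 40 mm across, 90 mm tall, on the counter to the left of the bin. Bystander: leave alone. Origin at the centre of its underside.
Mind the look-alikes: they are no part of the job. Leave any purple, turquoise or yellow look-alike of the tin alone.

How it is judged:
On the way, in this order (a step that is already met when the one before it is completed fails the run):
1. a finger on the flap or its push plate has it well open (over 0.5 rad) while the tin is still up on the deck (value of joint flap above 0.5 rad and contact force between the fingers and flap above 0.2 N and z of tin in the frame of bin above 0.12 m), for 0.1 s.
2. the tin has dropped inside the bin while a finger still holds the flap open (over 0.5 rad) (x of tin in the frame of bin between -0.18 and 0.098 m and y of tin in the frame of bin between -0.113 and 0.113 m and z of tin in the frame of bin below 0.07 m and value of joint flap above 0.5 rad and contact force between the fingers and flap above 0.2 N), for 0.1 s.
At the end, for the whole second after the job is handed in: the tin lies at rest inside the bin (its origin less than 70 mm above the counter, within the bin's walls) and the flap is shut (under 0.1 rad) (x of tin in the frame of bin between -0.18 and 0.098 m and y of tin in the frame of bin between -0.113 and 0.113 m and z of tin in the frame of bin below 0.07 m and value of joint flap below 0.1 rad and linear speed of tin below 0.02 m/s); the robot touches nothing.
It fails at once if the tin is lifted more than 20 mm off the deck (z of tin in the frame of bin above 0.15 m).
It fails at once if the tin is slid onto the shut flap (its centre 10 mm past the hinge line at deck height with the flap under 0.25 rad) (x of tin in the frame of bin above 0.01 m and z of tin in the frame of bin above 0.12 m and value of joint flap below 0.25 rad).
It fails at once if a bystander is moved more than 25 mm (distance of any of jam_jar, spice_pot, mug, bottle, bowl, tea_box, salt from where it was at the start of the episode above 0.025 m).
It also fails if it takes over 40 s, if anything falls off the work surface, if the arm or the gripper's body presses on something with over 40 N, if the wrist force passes 120 N, or if a joint passes its speed limit or range.

## Working session

There is one attempt and no reset: what is moved stays moved. The work goes in short steps, Python scripts to look and compute and a tool call to move; the robot and the scene stay as the last step left them, time stands still between calls to the robot, and variables do not carry over. Pictures are saved under pics/ and viewed, at most 10 in all, crops included, and the job is handed in when it is done.

Besides the shell and the picture viewer there is one more tool, called after "Emit:" as name([rows], argument=value, ...), one row to a line, values as JSON. move_arm: Moves the arm, as the interface text tells. Shifts and turns lie within -1 to 1; 1 stands for 0.1 m of shift or pi rad of turn. Its arguments: {"type":"object","properties":{"motion":{"type":"array"},"fingers":{"type":"number"},"newtons":{"type":"number"}},"required":["motion"]}

```bash
mkdir -p pics; cat > h.py <<'E'
import numpy as np, cv2
from cell import robot
def cam(n):
    c=robot.read_camera(n); im=c["image"]; z=c["range_z"]; H,W=z.shape
    f=H/2/np.tan(np.radians(c["vfov"])/2)
    v,u=np.mgrid[:H,:W]
    P=np.stack([(u-c["cx"])/f*z,-(v-c["cy"])/f*z,-z,np.ones_like(z)],-1)@np.array(c["extrinsics"]).T
    return c,im,P[...,:3],z
E
python3 - <<'E'
from h import *
print(robot.observe())
for n in("top","side"):
    c,im,P,z=cam(n); print({k:v for k,v in c.items() if k not in("image","range_z")})
    cv2.imwrite(f"pics/{n}0.png",im[...,::-1]); np.savez(n+"0.npz",im=im,P=P,z=z)
E
```

```text
{'time': 0.0, 'qpos': array([ 1.07898909e+00,  3.42713430e-01,  1.52499892e+00,  1.93400544e-06,
        1.27538554e+00, -1.45983919e-01]), 'qvel': array([ 4.58387768e-05,  9.93151869e-04,  3.36850516e-04, -1.14129913e-03,
        4.33935152e-04, -1.27386375e-03]), 'joint_efforts': array([ 9.58351229e-04, -4.31240237e+01, -2.44220424e+01,  7.17751589e-02,
        5.58860635e-02, -1.18390453e-04]), 'tool_pos': array([0.17772095, 0.49353778, 0.19645613]), 'tool_rot': array([-3.14010370e+00, -2.20789661e-04,  2.79576860e+00]), 'contact_force': array([-0.03874733,  0.46620979,  0.68276489]), 'torque': array([-0.04055894,  0.02261379, -0.03793454]), 'grip_force': 0.0, 'opening': 0.09167553459160613}
{'vfov': 51.0956563595241, 'cx': 255.91575987716226, 'cy': 188.85819970050315, 'extrinsics': array([[-0.07133577,  0.97707748, -0.20057621,  0.3755855 ],
       [-0.99744524, -0.06911851,  0.0180449 ,  0.02987054],
       [ 0.00376774,  0.20135103,  0.9795119 ,  1.0878986 ],
       [ 0.        ,  0.        ,  0.        ,  1.        ]])}
{'vfov': 45.20947218181655, 'cx': 255.9245258804702, 'cy': 197.1300573429885, 'extrinsics': array([[ 0.96707188,  0.15971434, -0.19814974,  0.34614582],
       [-0.25357218,  0.53812553, -0.80381718, -0.97062381],
       [-0.02175169,  0.82759425,  0.56090518,  0.7880891 ],
       [ 0.        ,  0.        ,  0.        ,  1.        ]])}
```

View pics/top0.png

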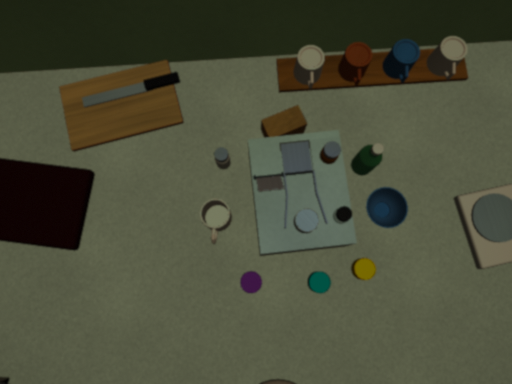

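View pics/side0.png

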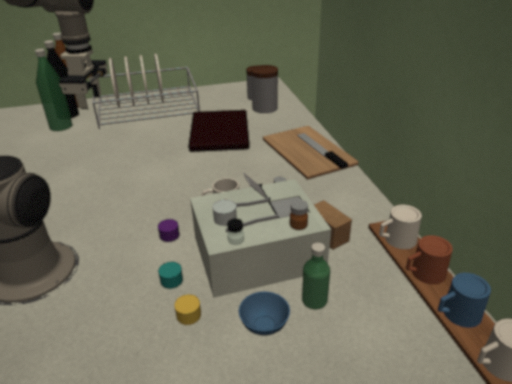

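The top view shows the silver tin on the deck at (306,221), the plate at (270,184), the flap at (296,157), the jam jar at (331,152) and the spice pot at (344,214). The tin could be confused with the purple (251,282), turquoise (319,282) and yellow (364,269) look-alikes, which are on the counter. I choose the silver one on the deck.

```bash
python3 - <<'E'
from h import *
d=np.load("top0.npz"); im,P,z=d["im"],d["P"],d["z"]
cv2.imwrite("pics/crop.png",cv2.convertScaleAbs(cv2.resize(im[120:260,200:410,::-1],None,fx=3.8,fy=3.8,interpolation=cv2.INTER_CUBIC),alpha=1.6))
roi=np.zeros(z.shape,bool); roi[125:258,240:360]=1; roi&=z>0
m=roi&(abs(P[...,2]-.13)<.008)
n,l,s,_=cv2.connectedComponentsWithStats(m.astype(np.uint8)); k=1+s[1:,4].argmax()
q=P[l==k]; print("deck z",np.median(q[:,2]),len(q))
r=cv2.minAreaRect((q[:,:2]*1000).astype(np.float32)); print(r); print(cv2.boxPoints(r))
m=roi&(P[...,2]>.15)
n,l,s,c=cv2.connectedComponentsWithStats(m.astype(np.uint8))
for i in range(1,n):
    if s[i,4]>15:
        q=P[l==i]; t=q[q[:,2]>np.percentile(q[:,2],90)-.006]
        print(c[i].round(),s[i,4],"zmax",np.percentile(q[:,2],95).round(4),"circ",[np.round(a,1) for a in cv2.minEnclosingCircle((t[:,:2]*1000).astype(np.float32))], t.mean(0).round(4))
E
```

```text
deck z 0.12940566543440768 9136
((563.944091796875, -95.12013244628906), (286.105224609375, 230.69287109375), 2.293339490890503)
[[ 416.39038    14.40957 ]
 [ 425.6217   -216.09851 ]
 [ 711.4978   -204.64984 ]
 [ 702.2665     25.858246]]
[330. 151.] 321 zmax 0.192 circ [array([ 643.3, -170. ]), np.float64(20.0)] [ 0.6427 -0.1697  0.1895]
[269. 185.] 259 zmax 0.1841 circ [array([557.8, -20.2]), np.float64(29.0)] [ 0.5609 -0.0212  0.1816]
[342. 214.] 230 zmax 0.1818 circ [array([ 491.9, -183.1]), np.float64(17.6)] [ 0.4916 -0.1827  0.1794]
[306. 220.] 474 zmax 0.1686 circ [array([484.9, -97.2]), np.float64(28.2)] [ 0.4846 -0.0977  0.166 ]
```

View pics/crop.png

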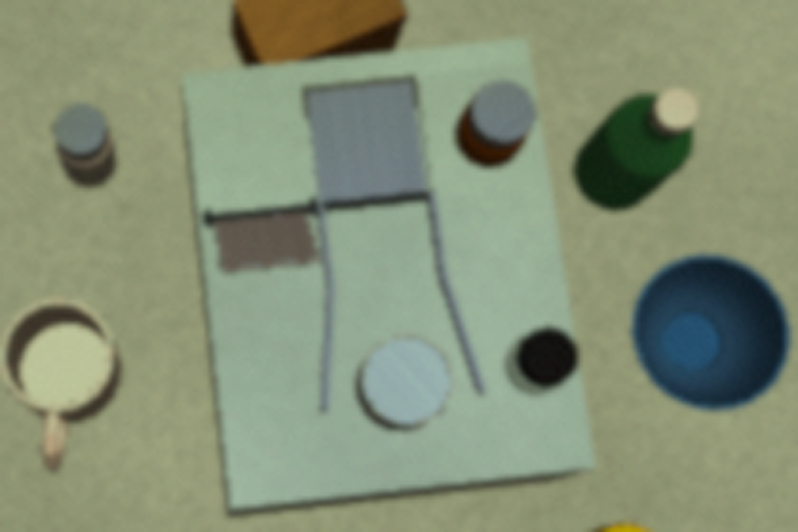

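The crop confirms it: the plain silver tin stands at the rail mouth (crop pixel 405,381), with the plate at (265,240) and the flap shut. The bin origin is at about (0.6064, -0.0934) with a yaw of 2.29°. As a check, the plate top should lie at (0.558, -0.020), which matches the measurement. The tin is at bin (-122, +1) mm.

Plan:
1. Push the tin up the lane with the right finger until it is short of the flap.
2. Turn so the left finger opens the plate.
3. Turn back while advancing, to push the tin in.

Transit first.

Emit:
move_arm([
  [-0.42,-0.42,0,0,0,0],
  [-0.84,-0.84,0,0,0,0],
  [-0.84,-0.84,0,0,0,0],
], fingers=1)

```text
time: 0.48
tool_pos: [0.2294, 0.3836, 0.197]
tool_rot: [-3.14, 0.0, 2.792]
contact_force: [0.3, 0.9, 0.6]
opening: 0.092
grip_force: 0.0
```

Emit:
move_arm([
  [-0.42,-0.42,0,0,0,0],
  [-0.84,-0.84,0,0,0,0],
  [-0.84,-0.84,0,0,0,0],
])

```text
time: 0.85
tool_pos: [0.2803, 0.2769, 0.1971]
tool_rot: [-3.141, 0.0, 2.791]
contact_force: [-1.1, 0.8, 0.2]
opening: 0.0914
grip_force: 0.0
```

Emit:
move_arm([
  [-0.42,-0.42,0,0,0,0],
  [-0.84,-0.84,0,0,0,0],
  [-0.84,-0.84,0,0,0,0],
])

```text
time: 1.23
tool_pos: [0.3312, 0.1697, 0.1971]
tool_rot: [3.141, 0.0, 2.79]
contact_force: [0.1, 0.5, -0.0]
opening: 0.0916
grip_force: 0.0
```

Emit:
move_arm([
  [-0.42,-0.42,0,0,0,0],
  [-0.84,-0.84,0,0,0,0],
  [-0.84,-0.84,0,0,0,0],
])

```text
time: 1.6
tool_pos: [0.3817, 0.0628, 0.197]
tool_rot: [3.141, 0.0, 2.792]
contact_force: [-0.6, 0.2, 0.2]
opening: 0.0916
grip_force: 0.0
```

Emit:
move_arm([
  [-0.42,-0.42,0,0,0,-0.05],
  [-0.82,-0.84,0,0,0,-0.1],
  [-0.82,-0.84,0,0,0,-0.123],
  [-0.82,-0.84,0,0,0,-0.123],
])

```text
time: 2.1
tool_pos: [0.429, -0.0409, 0.1967]
tool_rot: [3.14, -0.001, -3.1]
contact_force: [-0.9, 0.1, 0.0]
opening: 0.0918
grip_force: 0.0
```

```bash
cat >> h.py <<'E'
B=np.array([.6064,-.0934]); YB=np.radians(2.29)
Rb=np.array([[np.cos(YB),-np.sin(YB)],[np.sin(YB),np.cos(YB)]])
def st(off=.0555):
    s=robot.observe(); p=s["tool_pos"]; y=s["tool_rot"][2]
    ty=np.array([np.sin(y),-np.cos(y)])
    f=lambda w:(Rb.T@(np.array(w)-B)*1000).round(1)
    print("t",round(s["time"],2),"z",p[2].round(4),"rot",s["tool_rot"].round(4),"relyaw",((y-YB)%(2*np.pi)).round(4),"c",f(p[:2]),"plateF",f(p[:2]+off*ty),"tinF",f(p[:2]-off*ty),"F",s["contact_force"].round(1))
    return s
def seq(wps):
    """waypoints (tin finger x,y ; plate finger y ; z): rows in tool units from the present pose"""
    s=robot.observe(); p=s["tool_pos"]; y0=s["tool_rot"][2]; D=.111
    tx=np.array([np.cos(y0),np.sin(y0)]); ty=np.array([np.sin(y0),-np.cos(y0)])
    for x,y,yp,z in wps:
        dy=(yp-y)/1000; a=np.arcsin(np.sqrt(D*D-dy*dy)/D)
        dx=np.sqrt(D*D-dy*dy); c=B+Rb@np.array([x/1000+dx/2,(y+yp)/2000])
        yaw=np.pi-a+YB; d=c-p[:2]; dyaw=(yaw-y0+np.pi)%(2*np.pi)-np.pi
        print([round(v,3) for v in (d@tx*10,d@ty*10,(p[2]-z)*10,0,0,-dyaw/np.pi)],"plateX",round(x+dx*1000,1))
E
python3 -c "
from h import *
st(); seq([(-175,0,111,.197),(-175,0,111,.145)])"
```

```text
t 2.1 z 0.1967 rot [ 3.1403e+00 -7.0000e-04 -3.1004e+00] relyaw 3.1428 c [-175.1   59.6] plateF [-175.2  115.1] tinF [-175.1    4.1] F [-0.9  0.1  0. ]
[np.float64(-0.001), np.float64(-0.041), np.float64(-0.003), 0, 0, np.float64(0.0)] plateX -175.0
[np.float64(-0.001), np.float64(-0.041), np.float64(0.517), 0, 0, np.float64(0.0)] plateX -175.0
```

Emit:
move_arm([
  [0,-0.04,0.25,0,0,0],
  [0,-0.04,0.52,0,0,0],
  [0,-0.04,0.52,0,0,0],
])

```text
time: 2.48
tool_pos: [0.4277, -0.0444, 0.1439]
tool_rot: [3.14, -0.004, -3.1]
contact_force: [-0.4, 0.2, -0.6]
opening: 0.0919
grip_force: 0.0
```

Emit:
move_arm([
  [-0.1,0,0,0,0,0],
  [-0.2,0,0,0,0,0],
  [-0.3,0,0,0,0,0],
  [-0.4,0,0,0,0,0],
  [-0.5,0,0,0,0,0],
  [-0.6,0,0,0,0,0],
  [-0.7,0,0,0,0,0],
  [-0.79,0,0,0,0,0],
  [-0.86,0,0,0,0,0],
  [-0.92,0,0,0,0,0],
  [-0.96,0,0,0,0,0],
  [-0.96,0,0,0,0,0],
])

```text
time: 3.98
tool_pos: [0.525, -0.043, 0.1451]
tool_rot: [3.142, -0.0, -3.101]
contact_force: [-0.2, -0.0, 0.6]
opening: 0.0919
grip_force: 0.0
```

```bash
python3 - <<'E'
from h import *
st()
c,im,P,z=cam("top"); cv2.imwrite("pics/t1.png",cv2.convertScaleAbs(cv2.resize(im[110:260,200:410,::-1],None,fx=3.8,fy=3.8,interpolation=cv2.INTER_CUBIC),alpha=1.6))
c,im,P,z=cam("side"); cv2.imwrite("pics/s1.png",cv2.convertScaleAbs(cv2.resize(im[150:290,160:360,::-1],None,fx=4,fy=4,interpolation=cv2.INTER_CUBIC),alpha=1.3))
E
```

```text
t 3.98 z 0.1451 rot [ 3.1415 -0.     -3.1009] relyaw 3.1423 c [-79.3  53.7] plateF [-79.3 109.2] tinF [-79.2  -1.8] F [-0.2 -0.   0.6]
```

View pics/t1.png

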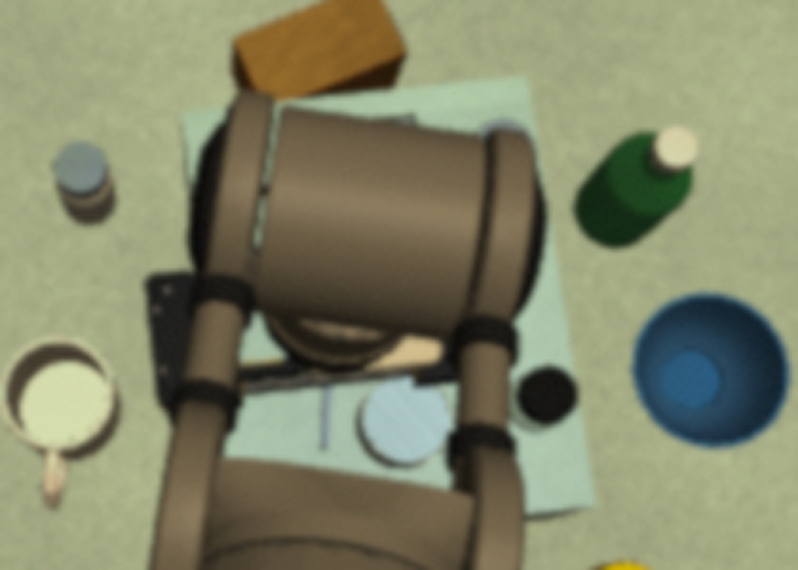

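View pics/s1.png

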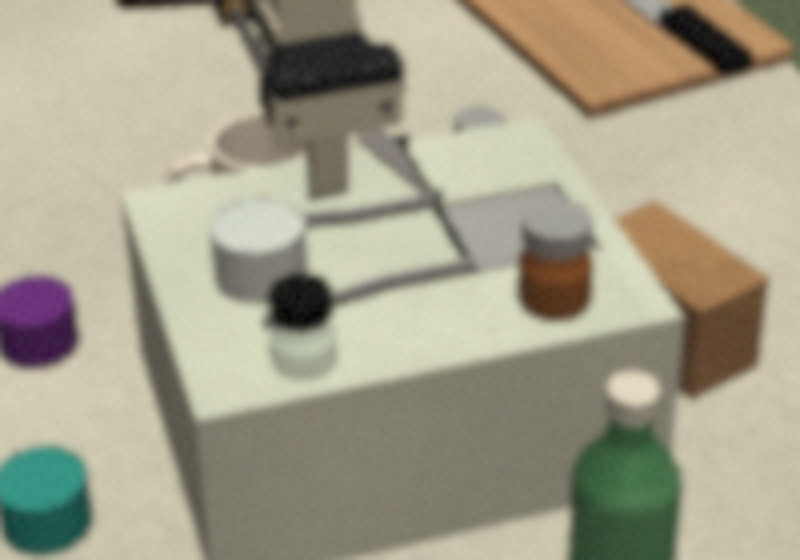

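The tin hasn't moved; in the side view it is still at the rail mouth (crop pixel 258,250), with one finger tip at (328,190). I'll locate the fingers by depth.

```bash
python3 - <<'E'
from h import *
for n in("side","top"):
    c,im,P,z=cam(n)
    b=np.concatenate([(P[...,:2]-B)@Rb*1000,P[...,2:]*1000],-1)
    ok=(z>0)&(b[...,0]>-185)&(b[...,0]<0)&(abs(b[...,1])<150)
    for lo,hi in((146,170),(170,190),(190,210),(210,240)):
        m=ok&(b[...,2]>lo)&(b[...,2]<hi)
        k,l,s,cc=cv2.connectedComponentsWithStats(m.astype(np.uint8))
        for i in range(1,k):
            if s[i,4]>12:
                q=b[l==i]; print(n,lo,hi,cc[i].round(),s[i,4],q.min(0).round(),np.median(q,0).round(),q.max(0).round())
    e=np.array(c["extrinsics"]); f=192/np.tan(np.radians(c["vfov"])/2)
    for t in((-79,-2),(-79,109),(-79,54),(-121,1)):
        w=np.append(B+Rb@np.array(t)/1000,[.145,1]); v=np.linalg.inv(e)@w
        print(n,t,(c["cx"]-f*v[0]/v[2]).round(),(c["cy"]+f*v[1]/v[2]).round())
E
```

```text
side 146 170 [257. 189.] 54 [-33.  42. 147.] [-22.  60. 157.] [-13. 100. 169.]
side 146 170 [224. 210.] 425 [-152.  -31.  146.] [-126.  -11.  167.] [-97.  29. 170.]
side 146 170 [235. 235.] 149 [-139. -106.  146.] [-124.  -99.  155.] [-101.  -78.  170.]
side 170 190 [251. 186.] 25 [-49.  41. 170.] [-40.  47. 178.] [-33.  73. 188.]
side 170 190 [240. 198.] 17 [-91.  -9. 177.] [-83.   0. 184.] [-71.   6. 190.]
side 170 190 [234. 225.] 178 [-137. -104.  170.] [-121.  -92.  181.] [-104.  -69.  184.]
side 190 210 [241. 194.] 77 [-92. -14. 190.] [-83.  -9. 200.] [-71.   5. 210.]
side 210 240 [241. 187.] 69 [-92. -14. 210.] [-82. -11. 219.] [-70.  -0. 229.]
side (-79, -2) 243.0 211.0
side (-79, 109) 231.0 187.0
side (-79, 54) 237.0 199.0
side (-121, 1) 225.0 214.0
top 146 170 [306. 220.] 442 [-150.  -27.  147.] [-124.    2.  166.] [-97.  28. 170.]
top 146 170 [337. 217.] 47 [-136.  -91.  148.] [-127.  -72.  152.] [-101.  -67.  168.]
top 170 190 [343. 213.] 190 [-135. -102.  171.] [-118.  -84.  179.] [-102.  -67.  183.]
top (-79, -2) 304.0 203.0
top (-79, 109) 257.0 208.0
top (-79, 54) 280.0 205.0
top (-121, 1) 305.0 220.0
```

The fingers are where I expected in x and y. The open tip is really at z≈0.177, about 31 mm above the reported TCP, so it passed over the tin. Before going lower I'll check the clearance under the gripper body.

```bash
python3 - <<'E'
from h import *
c,im,P,z=cam("side")
b=np.concatenate([(P[...,:2]-B)@Rb*1000,P[...,2:]*1000],-1)
for r in range(150,204,2): print(r,b[r,241].round(),b[r,232].round(),im[r,241])
E
```

```text
150 [-74.   5. 306.] [-95.   5. 309.] [95 90 77]
152 [-74.   5. 301.] [-95.   4. 305.] [96 91 78]
154 [-75.   5. 296.] [-95.   6. 299.] [96 91 76]
156 [-75.   6. 290.] [-96.   1. 297.] [95 89 76]
158 [-76.   2. 288.] [-95.   8. 288.] [77 72 62]
160 [-77.  -0. 284.] [-96.   3. 286.] [37 36 34]
162 [-80. -11. 285.] [-99.  -6. 286.] [30 30 31]
164 [-82. -18. 284.] [-100.  -12.  284.] [29 31 30]
166 [-84. -29. 286.] [-103.  -21.  285.] [30 31 30]
168 [-87. -37. 286.] [-104.  -27.  283.] [28 31 30]
170 [-88. -39. 282.] [-107.  -39.  286.] [21 22 19]
172 [-88. -40. 278.] [-108.  -40.  282.] [38 36 32]
174 [-88. -38. 272.] [-108.  -42.  278.] [85 79 67]
176 [-88. -38. 266.] [-108.  -37.  270.] [96 89 76]
178 [-87. -35. 259.] [-108.  -39.  266.] [97 91 77]
180 [-87. -33. 253.] [-107.  -32.  257.] [96 91 77]
182 [-87. -32. 247.] [-107.  -30.  250.] [96 90 77]
184 [-88. -33. 243.] [-107.  -29.  244.] [90 84 72]
186 [-82. -11. 223.] [-47. 240.  63.] [90 84 72]
188 [-82. -11. 218.] [-46. 246.  52.] [88 83 71]
190 [-83. -12. 213.] [-60. 185.  86.] [90 84 72]
192 [-83. -12. 208.] [-77. 108. 131.] [88 83 71]
194 [-83. -12. 202.] [-80.  99. 131.] [87 81 69]
196 [-83.  -9. 195.] [-83.  87. 133.] [87 80 69]
198 [-82.  -5. 186.] [-84.  82. 131.] [97 94 82]
200 [-65.  66. 130.] [-87.  70. 133.] [145 147 128]
202 [-68.  55. 132.] [-101.   10.  169.] [135 135 122]
```

The body bottom is at 0.241 and the tip at 0.176, so the whole tool really sits about 31 mm above the reported z. I'll back off, go 30 mm lower and check.

Emit:
move_arm([
  [0.48,-0.02,0,0,0,0],
  [0.96,-0.02,0,0,0,0],
  [0.96,-0.02,0,0,0,0],
  [0.96,-0.02,0.15,0,0,0],
  [0.96,-0.02,0.3,0,0,0],
  [0.96,-0.02,0.3,0,0,0],
])

```text
time: 4.97
tool_pos: [0.4293, -0.0488, 0.1146]
tool_rot: [3.141, -0.001, -3.101]
contact_force: [-0.5, -0.0, -0.4]
opening: 0.0917
grip_force: 0.0
```

```bash
python3 - <<'E'
from h import *
st()
c,im,P,z=cam("side"); b=np.concatenate([(P[...,:2]-B)@Rb*1000,P[...,2:]*1000],-1)
m=(z>0)&(b[...,0]>-200)&(b[...,0]<-158)&(abs(b[...,1])<25)&(b[...,2]>136)&(b[...,2]<205)
q=b[m]; print(len(q),np.percentile(q,[2,50,98],axis=0).round())
cv2.imwrite("pics/s2.png",cv2.convertScaleAbs(cv2.resize(im[150:290,160:360,::-1],None,fx=3,fy=3),alpha=1.3))
E
```

```text
t 4.97 z 0.1146 rot [ 3.1411e+00 -1.0000e-03 -3.1010e+00] relyaw 3.1422 c [-175.2   51.6] plateF [-175.2  107.1] tinF [-175.2   -3.9] F [-0.5 -0.  -0.4]
147 [[-187.  -16.  151.]
 [-177.  -12.  176.]
 [-166.    1.  196.]]
```

View pics/s2.png

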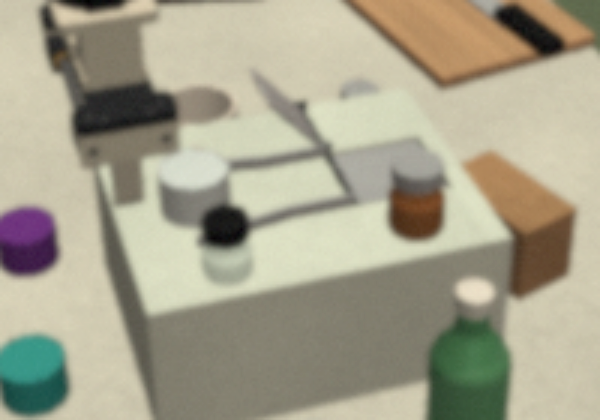

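The tip is now at z≈0.148, behind the tin (crop pixel 128,200) and level with the middle of its height. Pushing the tin up the lane.

Emit:
move_arm([
  [-0.1,0.05,0,0,0,0],
  [-0.2,0.05,0,0,0,0],
  [-0.3,0.05,0,0,0,0],
  [-0.4,0.05,0,0,0,0],
  [-0.5,0.05,0,0,0,0],
  [-0.6,0.05,0,0,0,0],
  [-0.7,0.05,0,0,0,0],
  [-0.79,0.05,0,0,0,0],
  [-0.86,0.05,0,0,0,0],
  [-0.92,0.05,0,0,0,0],
  [-0.96,0.05,0,0,0,0],
  [-0.96,0.05,0,0,0,0],
])

```text
time: 6.52
tool_pos: [0.525, -0.0399, 0.1151]
tool_rot: [3.142, 0.0, -3.101]
contact_force: [-0.6, 0.2, -0.1]
opening: 0.0915
grip_force: 0.0
```

```bash
python3 - <<'E'
from h import *
st()
c,im,P,z=cam("side"); b=np.concatenate([(P[...,:2]-B)@Rb*1000,P[...,2:]*1000],-1)
m=(z>0)&(b[...,0]>-72)&(b[...,0]<30)&(abs(b[...,1])<36)&(b[...,2]>160)&(b[...,2]<172)
q=b[m]; print(len(q),np.percentile(q,[2,50,98],axis=0).round())
cv2.imwrite("pics/s3.png",cv2.convertScaleAbs(cv2.resize(im[150:290,160:360,::-1],None,fx=3,fy=3),alpha=1.3))
seq([(-80,-1,111,.1146),(-80,-1,105,.1146),(-78,-1,95,.1146),(-78,-1,85,.1146),(-78,-1,78,.1146),(-78,-1,70,.1146)])
E
```

```text
t 6.53 z 0.1151 rot [ 3.1415e+00  1.0000e-04 -3.1009e+00] relyaw 3.1423 c [-79.2  56.7] plateF [-79.3 112.2] tinF [-79.2   1.2] F [-0.6  0.2 -0.1]
312 [[-68. -28. 161.]
 [-43.  -5. 168.]
 [-17.  25. 170.]]
[np.float64(nan), np.float64(nan), np.float64(0.005), 0, 0, np.float64(nan)] plateX nan
[np.float64(-0.159), np.float64(-0.047), np.float64(0.005), 0, 0, np.float64(0.096)] plateX -47.1
[np.float64(-0.293), np.float64(-0.097), np.float64(0.005), 0, 0, np.float64(0.168)] plateX -22.3
[np.float64(-0.365), np.float64(-0.147), np.float64(0.005), 0, 0, np.float64(0.218)] plateX -7.8
[np.float64(-0.404), np.float64(-0.182), np.float64(0.005), 0, 0, np.float64(0.248)] plateX -0.0
[np.float64(-0.441), np.float64(-0.222), np.float64(0.005), 0, 0, np.float64(0.279)] plateX 7.3h.py:22: RuntimeWarning: invalid value encountered in sqrt
  dy=(yp-y)/1000; a=np.arcsin(np.sqrt(D*D-dy*dy)/D)
h.py:23: RuntimeWarning: invalid value encountered in sqrt
  dx=np.sqrt(D*D-dy*dy); c=B+Rb@np.array([x/1000+dx/2,(y+yp)/2000])
```

View pics/s3.png

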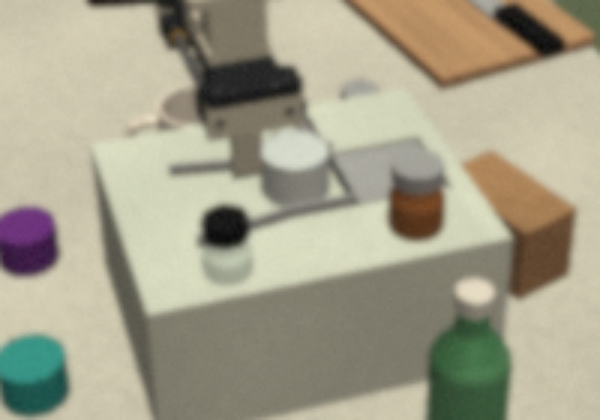

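The tin is at bin x≈-42, between the rails and behind the hinge (crop pixel 295,165). Now I turn about the tin finger so the left finger pushes the plate open.

Emit:
move_arm([
  [0,-0.06,0,0,0,0],
  [-0.05,-0.06,0,0,0,0.028],
  [-0.095,-0.07,0,0,0,0.055],
  [-0.19,-0.09,0,0,0,0.11],
  [-0.275,-0.13,0,0,0,0.165],
  [-0.355,-0.18,0,0,0,0.22],
  [-0.42,-0.24,0,0,0,0.275],
  [-0.42,-0.24,0,0,0,0.275],
  [-0.42,-0.24,0,0,0,0.275],
  [-0.42,-0.24,0,0,0,0.275],
])

```text
time: 7.82
tool_pos: [0.5665, -0.0631, 0.115]
tool_rot: [-3.139, -0.001, 2.322]
contact_force: [-5.2, -2.1, 0.7]
opening: 0.092
grip_force: 2.3
```

```bash
python3 - <<'E'
from h import *
st()
c,im,P,z=cam("side"); b=np.concatenate([(P[...,:2]-B)@Rb*1000,P[...,2:]*1000],-1)
m=(z>0)&(b[...,0]>-68)&(b[...,0]<30)&(abs(b[...,1])<36)&(b[...,2]>160)&(b[...,2]<172)
q=b[m]; print(len(q),np.percentile(q,[2,50,98],axis=0).round())
cv2.imwrite("pics/s4.png",cv2.convertScaleAbs(cv2.resize(im[150:290,160:360,::-1],None,fx=4,fy=4,interpolation=cv2.INTER_CUBIC),alpha=1.3))
seq([(-78,-4,70,.115),(-66,-5,75,.115),(-54,-5,82,.115),(-42,-5,87,.115),(-30,-5,91,.115),(-18,-5,95,.115),(-8,-5,97,.115)])
E
```

```text
t 7.83 z 0.115 rot [-3.1395e+00 -6.0000e-04  2.3217e+00] relyaw 2.2817 c [-38.6  31.8] plateF [ 3.4 68. ] tinF [-80.7  -4.4] F [-5.2 -2.1  0.7]
303 [[-66. -28. 161.]
 [-41.  -5. 168.]
 [-16.  25. 171.]]
[np.float64(-0.004), np.float64(0.022), np.float64(-0.0), 0, 0, np.float64(-0.006)] plateX 4.7
[np.float64(-0.049), np.float64(0.105), np.float64(-0.0), 0, 0, np.float64(-0.03)] plateX 10.9
[np.float64(-0.074), np.float64(0.188), np.float64(-0.0), 0, 0, np.float64(-0.06)] plateX 14.9
[np.float64(-0.111), np.float64(0.269), np.float64(-0.0), 0, 0, np.float64(-0.085)] plateX 20.1
[np.float64(-0.154), np.float64(0.349), np.float64(-0.0), 0, 0, np.float64(-0.106)] plateX 25.7
[np.float64(-0.192), np.float64(0.425), np.float64(-0.0), 0, 0, np.float64(-0.131)] plateX 30.2
[np.float64(-0.236), np.float64(0.49), np.float64(-0.0), 0, 0, np.float64(-0.145)] plateX 35.8
```

View pics/s4.png

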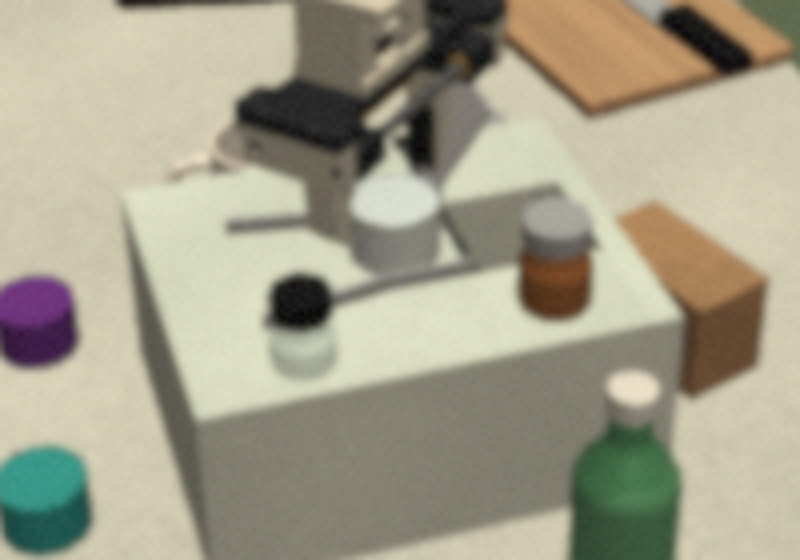

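The flap is open: the opening shows dark at (510,230), the plate is tipped forward at (465,120), and the tin is still on the deck. Next I push the tin in while turning back, so the plate stays held.

Emit:
move_arm([
  [-0.05,0.1,0,0,0,-0.03],
  [-0.075,0.19,0,0,0,-0.06],
  [-0.11,0.27,0,0,0,-0.085],
  [-0.155,0.35,0,0,0,-0.106],
  [-0.19,0.425,0,0,0,-0.13],
  [-0.235,0.49,0,0,0,-0.145],
  [-0.235,0.49,0,0,0,-0.145],
  [-0.235,0.49,0,0,0,-0.145],
  [-0.235,0.49,0,0,0,-0.145],
])

```text
time: 9.0
tool_pos: [0.6198, -0.0463, 0.1155]
tool_rot: [3.141, 0.001, 2.774]
contact_force: [-0.6, -0.1, 4.1]
opening: 0.0916
grip_force: 1.8
```

```bash
python3 - <<'E'
from h import *
st()
c,im,P,z=cam("side")
cv2.imwrite("pics/s5.png",cv2.convertScaleAbs(cv2.resize(im[150:290,160:360,::-1],None,fx=4,fy=4,interpolation=cv2.INTER_CUBIC),alpha=1.3))
E
```

```text
t 9.0 z 0.1155 rot [3.1413e+00 1.2000e-03 2.7738e+00] relyaw 2.7339 c [15.3 46.5] plateF [37.3 97.5] tinF [-6.7 -4.4] F [-0.6 -0.1  4.1]
```

View pics/s5.png

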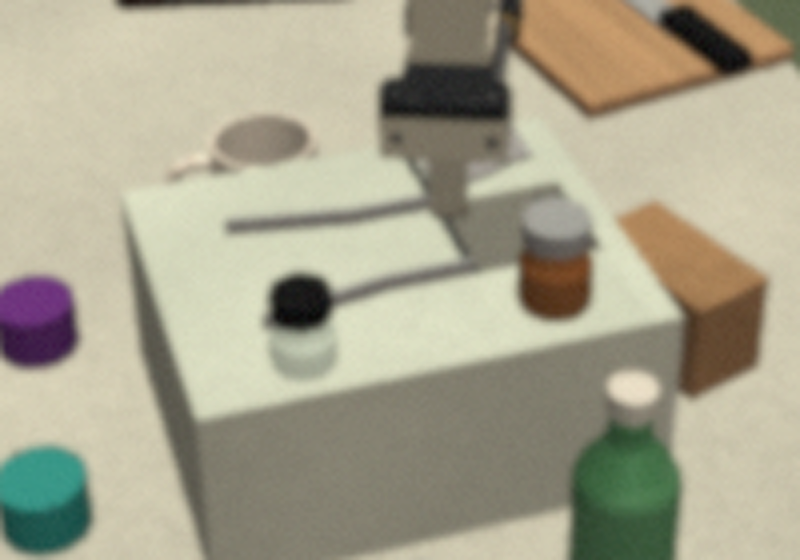

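The tin has gone into the opening, the lane is empty and the finger still presses the plate (4 N). I hold briefly, then back straight away in -x so the plate follows, and lift.

Emit:
move_arm([
  [0,0,0,0,0,0],
  [0,0,0,0,0,0],
  [0.18,-0.08,0,0,0,0],
  [0.36,-0.16,0,0,0,0],
  [0.54,-0.24,0,0,0,0],
  [0.74,-0.32,0,0,0,0],
  [0.95,-0.41,0,0,0,0],
  [0.95,-0.41,0,0,0,0],
])

```text
time: 10.05
tool_pos: [0.515, -0.05, 0.1148]
tool_rot: [-3.142, -0.002, 2.773]
contact_force: [-0.5, -0.0, -0.3]
opening: 0.0916
grip_force: 0.0
```

Emit:
move_arm([
  [0.2,-0.1,-0.3,0,0,0],
  [0.4,-0.2,-0.7,0,0,0],
  [0.8,-0.3,-1,0,0,0],
  [0.8,-0.3,-1,0,0,0],
  [0.8,-0.3,-1,0,0,0],
])

```text
time: 10.68
tool_pos: [0.4318, -0.0496, 0.2149]
tool_rot: [3.141, 0.001, 2.774]
contact_force: [0.1, 0.5, -0.2]
opening: 0.0917
grip_force: 0.0
```

```bash
python3 - <<'E'
from h import *
st()
c,im,P,z=cam("side")
cv2.imwrite("pics/s6.png",cv2.convertScaleAbs(cv2.resize(im[130:330,140:370,::-1],None,fx=3,fy=3,interpolation=cv2.INTER_CUBIC),alpha=1.3))
E
```

```text
t 10.68 z 0.2149 rot [3.1413e+00 7.0000e-04 2.7737e+00] relyaw 2.7337 c [-172.8   50.7] plateF [-150.7  101.7] tinF [-194.8   -0.2] F [ 0.1  0.5 -0.2]
```

View pics/s6.png

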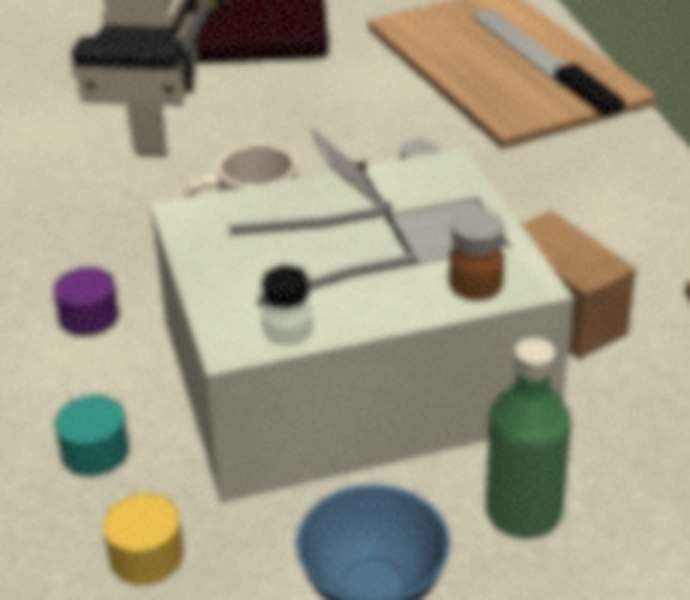

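The flap is shut and level (crop pixel 435,230), the plate leans back, the tin is inside, and the bystanders and look-alikes haven't moved. The gripper is clear of everything.

```bash
python3 -c "
from cell import robot
print(robot.hand_in())"
```

```text
the job is handed in; nothing more can be done
None
```

I pushed the tin into the bin while the other finger held the flap open, then backed away so the flap shut, and handed the job in after about 11 s; the last picture shows the bystanders where they stood, and the hand-in returned no verdict.

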